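Turn the jar carousel until the orange jar faces front and hold it there

TASK

Take the green handle on top of the jar carousel and turn it, over several grips if need be, until the jar with the orange lid stands at the front, squarely in line with the yellow arrow on the stand. Keep the handle firmly gripped so that the turntable stays still: the job finishes while you are holding it, without letting go. All five jars must stay standing in their wells, and the other things on the desk are to be left alone.

Things in the scene. Friction and masses are not known exactly. Their poses are not given: they have to be found in the camera images.
- stand: Fixed black round foot of the jar carousel, 200 mm across, 16 mm high, on the desk; origin at the centre of its underside, on the carousel's upright axis. Its front is its own -x side, where a black tongue 8 mm high with a yellow arrow sticks out to 175 mm from the axis. The stand's yaw and place differ every time.
- arrow (a point): Centre of the head of the yellow arrow, on the tongue of the stand, 143 mm from the carousel's axis and 10 mm above the desk; the arrow points inward to the axis and marks the carousel's front.
- rotor (a joint): Angle of the turntable since the start, rad, positive counter-clockwise from above; 0 at every start. It turns both ways (12 rad each), with about 0.06 N m of dry friction, and stays where left: no detents, no spring. A grey disc 228 mm across, top 28 mm above the desk, with five round wells (rims 12 mm high) 72 degrees apart, centres 76 mm from the axis.
- handle (a point): Gripping point of the green bar handle on top of the turntable's central post; it turns with it. On the axis, 133 mm above the desk; its x runs along the bar, y across it, z up. The bar is level, 66 mm long, 16 mm wide, 32 mm high, top 148 mm and underside 116 mm above the desk. The jars' tops are about 94 mm above the desk.
- marked_jar: The marked jar: clear plastic, 52 mm across, 66 mm high with its lid, orange lid and orange band, 0.08 to 0.17 kg; origin at the centre of its underside. It stands loose in one of the five wells (2 mm play all round), its underside 28 mm above the desk; which well differs every time.
- jar_a: The same clear lidded jar without orange: black lid, white paper band, loose in another well. Origin at the centre of its underside.
- jar_b: The same clear lidded jar without orange: white lid, white paper band, loose in another well. Origin at the centre of its underside.
- jar_c: The same clear lidded jar without orange: black lid, white paper band, loose in another well. Origin at the centre of its underside.
- jar_d: The same clear lidded jar without orange: white lid, white paper band, loose in another well. Origin at the centre of its underside.
- adapter: Black power adapter, loose on the desk beside the carousel, 105 x 45 x 30 mm; origin at the centre of its underside. To be left alone.
- usb_stick: Silver USB stick, loose on the desk beside the carousel, 55 x 18 x 9 mm, origin on its underside. To be left alone.
- mug: Blue mug, loose, 80 mm across, 92 mm high; origin at the centre of its underside. To be left alone.
- stapler: Red and black stapler, loose, 130 x 34 x 50 mm; origin at the centre of its underside. To be left alone.
- carton: Upright brown cardboard carton, loose, 60 x 110 x 130 mm; origin at the centre of its underside. To be left alone.
- sticky_pad: Yellow pad of notes, loose, 76 x 76 x 14 mm; origin at the centre of its underside. To be left alone.
Things that resemble listed ones, but are neither listed nor needed, are in the scene too. What is shaped like the jar_c but pink is not meant.

How it is judged (in metres and radians):
At the end, for the whole second after the job is handed in: The orange jar's centre is on the arrow's side, within 10 mm of the line from axis to arrow; turntable under 0.05 rad/s; fingers on it with over 5 N, the grasp within 32 mm of the handle's point; all jars upright (0.15 rad) in their wells (base under 34 mm high, within 84 mm of the axis) (x of marked_jar in the frame of stand below -0.06 m and y of marked_jar in the frame of stand between -0.01 and 0.01 m and velocity of joint rotor between -0.05 and 0.05 rad/s and contact force between the fingers and rotor above 5 N and distance between the grasp point and handle below 0.032 m and angle between each of marked_jar, jar_a, jar_b, jar_c, jar_d's own z axis and vertical below 0.15 rad and horizontal distance between each of marked_jar, jar_a, jar_b, jar_c, jar_d and handle below 0.084 m and height (world z) of each of marked_jar, jar_a, jar_b, jar_c, jar_d below 0.034 m); the arm keeps its last pose, push and grip.
It fails at once if A jar is tipped or taken out of its well (angle between any of marked_jar, jar_a, jar_b, jar_c, jar_d's own z axis and vertical above 0.4 rad or horizontal distance between any of marked_jar, jar_a, jar_b, jar_c, jar_d and handle above 0.095 m or height (world z) of any of marked_jar, jar_a, jar_b, jar_c, jar_d above 0.045 m).
It fails at once if Another thing on the desk is moved more than 20 mm or knocked over (distance of any of adapter, usb_stick, mug, stapler, carton, sticky_pad from where it was at the start of the episode above 0.02 m or angle between any of adapter, usb_stick, mug, stapler, carton, sticky_pad's own z axis and vertical above 0.4 rad).
It also fails if it takes over 58 s, if anything falls off the work surface, if the arm or the gripper's body presses on something with over 40 N, if the wrist force passes 120 N, or if a joint passes its speed limit or range.

ROBOT

A 7-joint arm with a two-finger parallel gripper is mounted at the origin on the work surface. World frame = base frame: x ahead of the robot, y to its left, z up, the work surface at z = 0. Lengths are in mm, angles in rad, forces in N, time in s.
With the tool pointing down it reaches from about 425 to 875 mm from the base axis. Payload 8.4 kg.
Tool frame: the origin (TCP) lies midway between the tips of the shut fingers; the grasp point (between the pads) lies 19 mm behind it (arm.grasp_offset is the distance from the TCP to the grasp point, in mm); z points along the fingers, y is the line along which they close (so a half turn about z gives the same grasp; the last joint's range is limited). The gripper opens to 87 mm and grips with 3 to 60 N. Pads are 19 mm wide; open, the fingers measure 117 mm over their backs; the gripper's body (75 mm by 190 mm) begins 51 mm behind the grasp point.
Start: joints at [1.214, 0.333, 0.04, 1.465, -0.013, 1.343, -0.059], TCP at [165.699, -628.496, 222.546] pointing down, gripper open.
Joint ranges: [-2.58, 2.58], [-0.38, 2.09], [-1.3, 1.39], [0.25, 2.4], [-1.5, 4.64], [0.08, 2.09], [-2.65, 2.65]. Speed limits (rad/s): [2.22, 2.22, 2.79, 2.79, 3.14, 3.14, 3.14].

INTERFACE

Orientations are given as a unit quaternion [x, y, z, w].
In Python, from cell import arm, camera, camera_model, workorder, silhouettes gives the robot as it stands. The module is installed in compiled form; this text tells all that it offers.
- The arm moves only by the tool carry_out, never from a script. Its argument "increments" is a list of rows, each an object with "delta_pos": the shift along the tool's x, y, z in cm, a list of three; "dr": the turn, a rotation vector about the tool's x, y, z in degrees, a list of three; "jaw": the opening, from 0 (shut) to 1 (fully open). A call has 1 to 8 rows; each row is the pose to reach, as a shift and turn from the pose commanded when the call began, along the tool's axes at that moment; what a row does not reach only later rows make up. A row lasts 1/10 s, in which the tool goes at most 50 mm and 8.59 degrees, less where a joint would pass 70% of its speed; a pose out of reach is approached as far as the arm can. A call with a gripper value outside its range is refused whole. The fingers move at their own pace and stop on an object; the grip force is fixed at half the most. Time passes only in rows, so rows that repeat a pose let the fingers close. It gives the time, the measured TCP pose, the force, the opening and the grip force at its end, in the units of the state.
- arm.observe(): the state, without advancing time (a new reading comes with each control period).
- camera(name): name is "scene" or "top" or "wrist"; returns (picture, depth): 480x640x3 uint8, blue, green, red; 480x640 float32, mm along the optical axis (not along the pixel's ray), 0 where there is no reading.
- camera_model(name): a dict with "fovy" (degrees; the focal length in pixels is half the picture's height over the tangent of half this angle, whatever the lens; pixels are square), "cx", "cy" (the principal point, pixels), "R" (3x3) and "t" (3): a world point X has camera coordinates R X + t. Camera axes: x right, y down, z forward; pixel columns grow to the right and rows downward; lengths in mm; the calibration is good to about 2 mm. A picture is of the moment at which its call begins: read the wrist's pose just before it. camera_model takes no time and is no camera call; for the wrist camera it gives the pose at the moment of the call.
- workorder.job_done(): hands the job in; it is judged then, once.
Trained networks look in the newest picture that a camera, given by its name, has taken for a name from the list of things; names that differ only in an ending like _2 or _b are one class to them, and where a whole thing is asked for, a point or a joint stands for the part that bears it (a point fixed in the world has none). Each returns a list of dicts, best first, with "p" (0 to 1); they miss things now and then, are a little off and sometimes report something else, mostly with a low value. They report only what shows in the picture. A call takes as long as a camera call. They do not tell look-alikes from the thing itself.
- silhouettes(camera, thing): "pixels" (480x640 bool, what is visible of it) and "rect" ([left, top, right, bottom] in pixels, round what is visible of it).
The state is a dict: "time": time; "joints": joint angles; "qd": joint speeds; "joint_torque": joint torques, N m; "eef_pos": TCP position; "ee_rot": TCP orientation; "wrist_force": force on the tool from outside, world axes, zero at the start; "wrist_torque": the same for the moment, N m; "gripper_width": finger opening in mm; "gripper_force": force on a finger pad.
Only numpy, scipy, OpenCV 4.12 (cv2) and the standard library are available. Lean on these libraries where they do the work, as an engineer would, in place of code of your own. Each camera call takes 0.05 s, during which the arm holds its last target. There are 200 camera calls.

## Working session

There is one attempt and no reset: what is moved stays moved. The work goes in short steps, Python scripts to look and compute and a tool call to move; the robot and the scene stay as the last step left them, time stands still between calls to the robot, and variables do not carry over. Pictures are saved under pics/ and viewed, at most 10 in all, crops included, and the job is handed in when it is done.

Besides the shell and the picture viewer there is one more tool, called after "Request:" by a JSON object that holds its "method" and its "body". carry_out: Moves the arm, as the interface text tells. Its arguments: {"type":"object","properties":{"increments":{"type":"array","items":{"type":"object","properties":{"delta_pos":{"type":"array","items":{"type":"number"}},"dr":{"type":"array","items":{"type":"number"}},"jaw":{"type":"number"}}}}},"required":["increments"]}

```bash
mkdir -p pics && cat > h.py <<'E'
import numpy as np,cv2
from cell import arm,camera,camera_model,workorder,silhouettes
def f(m): return 240/np.tan(np.radians(m["fovy"]/2))
def px2w(name,uv,depth):
    m=camera_model(name);u,v=np.asarray(uv,float).T;d=depth
    c=np.stack([(u-m["cx"])/f(m)*d,(v-m["cy"])/f(m)*d,d+0*u],1)
    return (c-np.array(m["t"]))@np.array(m["R"])
def onplane(name,uv,z):
    m=camera_model(name);R=np.array(m["R"]);C=-R.T@np.array(m["t"])
    u,v=np.atleast_2d(np.asarray(uv,float)).T
    r=np.stack([(u-m["cx"])/f(m),(v-m["cy"])/f(m),1+0*u],1)@R
    return C+r*((z-C[2])/r[:,2])[:,None]
E
python3 - <<'E'
from h import *
s=arm.observe();print(s["eef_pos"],s["ee_rot"],s["time"])
P,D=camera("top");cv2.imwrite("pics/top.png",P);np.save("d.npy",D)
Q,_=camera("scene");cv2.imwrite("pics/scene.png",Q)
for n in ["handle","marked_jar","stand","jar_a","rotor"]:
    for r in silhouettes("top",n):
        w=px2w("top",np.argwhere(r["pixels"])[:,::-1],D[r["pixels"]])
        print(n,round(r["p"],2),r["rect"],np.median(w,0).round(),w[:,2].max().round())
E
```

```text
[ 165.57405637 -628.08341175  221.64650851] [ 9.91703967e-01  1.28540187e-01 -1.57306215e-04 -7.98558446e-04] 0.0
handle 0.63 [269.3, 168.0, 356.4, 246.0] [567.  32.  29.] 1555.0
marked_jar 0.66 [277.6, 188.6, 296.9, 209.2] [583. 110.  91.] 102.0
stand 0.74 [309.6, 243.2, 336.3, 271.6] [437.  12.   9.] 1555.0
jar_a 0.85 [297.8, 165.4, 316.8, 187.4] [644.  45.  92.] 1555.0
jar_a 0.82 [325.2, 211.6, 342.1, 234.9] [514. -15.  91.] 1555.0
jar_a 0.71 [292.2, 218.1, 310.4, 236.9] [503.  71.  92.] 103.0
jar_a 0.65 [419.0, 183.0, 438.5, 204.5] [ 583. -278.   63.] 1555.0
jar_a 0.53 [389.3, 221.3, 412.9, 244.9] [ 476. -190.   64.] 78.0
rotor 0.71 [271.9, 168.1, 352.7, 248.8] [567.  32.  29.] 1555.0
```

View pics/top.png

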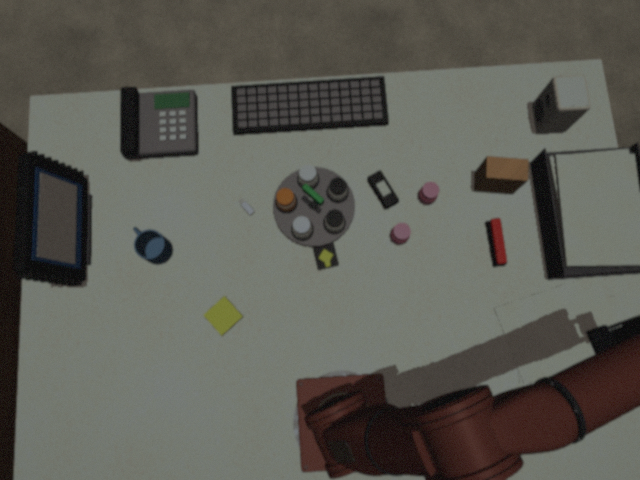

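View pics/scene.png

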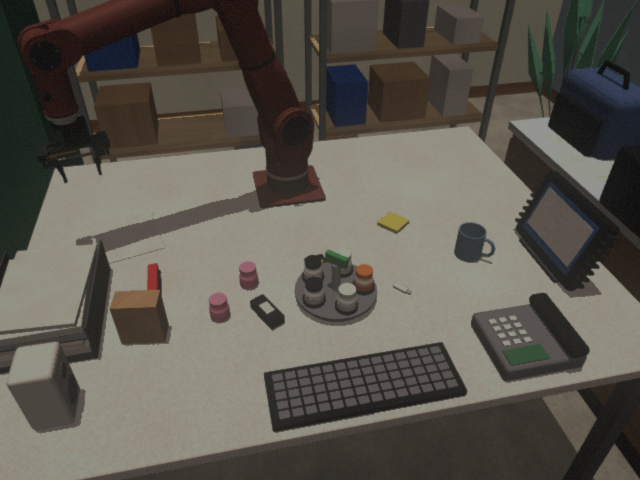

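The carousel is centred near (314,207) in the top picture. The orange-lid jar is at (286,199), the green bar at (313,193) and the yellow arrow at (325,257). The pink look-alikes at (429,192) and (400,233) are off the carousel. The orange jar is the only one with an orange lid, and I'll confirm it in an enlarged crop.

```bash
cat > meas.py <<'E'
from h import *
def hue(P,lo,hi,s=90,v=35):
    H=cv2.cvtColor(P,cv2.COLOR_BGR2HSV);return (H[...,0]>=lo)&(H[...,0]<=hi)&(H[...,1]>s)&(H[...,2]>v)
E
python3 - <<'E'
from meas import *
P,D=camera("top")
cv2.imwrite("pics/crop.png",cv2.resize(P[155:280,255:375],None,fx=4.6,fy=4.6,interpolation=cv2.INTER_CUBIC))
B=np.zeros(D.shape,bool);B[160:275,265:362]=1
uv=np.argwhere(B&(D>0))[:,::-1];w=px2w("top",uv,D[B&(D>0)])
k=(abs(w[:,2]-29)<6)&(np.hypot(*(w[:,:2]-[567,32]).T)<135)
M=np.zeros(D.shape,np.uint8);M[uv[k][:,1],uv[k][:,0]]=1
c=max(cv2.findContours(M,0,1)[0],key=cv2.contourArea)
h=cv2.convexHull(c)[:,0]
hw=onplane("top",h,28)[:,:2].astype(np.float32)
print("disc hull circle",cv2.minEnclosingCircle(hw),cv2.fitEllipse(hw))
for n,lo,hi,z in [("orange",5,16,94),("yellow",22,34,10),("green",45,75,148)]:
    m=hue(P,lo,hi)&B
    uv=np.argwhere(m)[:,::-1]; w=px2w("top",uv,D[m]); 
    p=onplane("top",uv,z)[:,:2].astype(np.float32)
    print(n,len(uv),uv.mean(0),np.median(w,0).round(1),"plane",p.mean(0),cv2.minAreaRect(p))
r=[r for r in silhouettes("top","marked_jar")][0]
print(r["rect"])
E
```

```text
disc hull circle ((577.7620239257812, 35.597190856933594), 114.14517974853516) ((578.2263793945312, 35.61510467529297), (226.361083984375, 227.187744140625), 78.85252380371094)
orange 308 [285.03246753 198.15584416] [587.6 109.5  92.8] plane [586.3337   109.459114] ((583.4420776367188, 109.55667877197266), (64.27467346191406, 48.82208251953125), 10.12058162689209)
yellow 182 [325.81318681 257.06593407] [437.   11.7   9.5] plane [435.7864    11.478171] ((434.0386657714844, 11.444816589355469), (41.91185760498047, 42.31373977661133), 55.75429153442383)
green 163 [312.28834356 193.49693252] [577.4  36.4 146.7] plane [577.73254   36.440937] ((578.326904296875, 36.413856506347656), (68.27897644042969, 18.44106674194336), 40.00962829589844)
[277.4, 187.9, 296.4, 212.7]
```

View pics/crop.png

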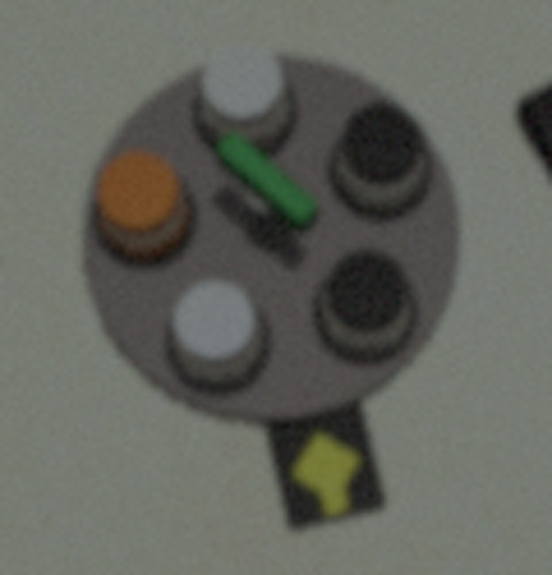

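The crop shows one orange lid on the carousel, at about (140,190) in the crop, and the arrow on the tongue at about (325,470). The axis is near (578,36). The jar sits at about 83° and the arrow at about 190°, so the turntable needs roughly +107°. I'll move over first, then measure the bar angle.

Request:
{"method": "carry_out", "body": {"increments": [{"delta_pos":[2,-1.9,0],"dr":[0,0,0],"jaw":1},{"delta_pos":[5,-4.7,0],"dr":[0,0,0],"jaw":1},{"delta_pos":[8,-7.5,0],"dr":[0,0,0],"jaw":1},{"delta_pos":[11,-10.3,0],"dr":[0,0,0],"jaw":1},{"delta_pos":[14,-13.1,0],"dr":[0,0,0],"jaw":1},{"delta_pos":[17,-16,0],"dr":[0,0,0],"jaw":1},{"delta_pos":[20,-18.9,0],"dr":[0,0,0],"jaw":1},{"delta_pos":[22,-20.8,0],"dr":[0,0,0],"jaw":1}]}}

```text
time: 1.25
eef_pos: [327.0, -368.6, 222.9]
ee_rot: [0.992, 0.13, 0.0, 0.0]
wrist_force: [0.1, -0.8, 0.7]
gripper_width: 87.3
gripper_force: 0.0
```

```bash
python3 - <<'E'
from meas import *
print(arm.observe())
P=cv2.imread("pics/top.png")
B=np.zeros(P.shape[:2],bool);B[160:275,265:362]=1
m=hue(P,45,75)&B
p=onplane("top",np.argwhere(m)[:,::-1],148)[:,:2]
v=np.linalg.svd(p-p.mean(0))[2][0];print(p.mean(0),np.degrees(np.arctan2(v[1],v[0])))
E
```

```text
{'time': 1.25, 'joints': array([ 0.92170551,  0.02255898, -0.16872422,  1.8289236 ,  0.00357393,
        1.28989166, -0.55848491]), 'qd': array([-0.25457359, -0.15631488, -0.23386346,  0.15871966, -0.00645641,
       -0.01109075, -0.4958783 ]), 'joint_torque': array([ 2.12391950e+00, -4.10207176e+01,  8.96189176e-01, -3.98090029e+01,
       -3.44892440e-02,  1.54851777e-01,  6.98760375e-01]), 'eef_pos': array([ 327.01217978, -368.59280514,  222.89395197]), 'ee_rot': array([9.91543889e-01, 1.29771382e-01, 3.08276590e-04, 9.64155120e-05]), 'wrist_force': array([ 0.07801353, -0.84285082,  0.65586509]), 'wrist_torque': array([-0.01497383, -0.01058261,  0.01383719]), 'gripper_force': 0.0, 'gripper_width': 87.33105717020804}
[577.37868384  36.00689839] -137.6488880850815
```

Request:
{"method": "carry_out", "body": {"increments": [{"delta_pos":[3,-2.8,0],"dr":[0,0,0],"jaw":1},{"delta_pos":[6,-5.7,0],"dr":[0,0,0],"jaw":1},{"delta_pos":[9,-8.5,0],"dr":[0,0,0],"jaw":1},{"delta_pos":[12,-11.3,0],"dr":[0,0,0],"jaw":1},{"delta_pos":[15,-14.2,0],"dr":[0,0,0],"jaw":1},{"delta_pos":[18,-17,0],"dr":[0,0,0],"jaw":1},{"delta_pos":[20,-18.9,0],"dr":[0,0,0],"jaw":1},{"delta_pos":[22,-20.8,0],"dr":[0,0,0],"jaw":1}]}}

```text
time: 2.05
eef_pos: [485.7, -112.6, 222.8]
ee_rot: [0.992, 0.129, 0.0, 0.0]
wrist_force: [-0.3, -0.2, -0.1]
gripper_width: 86.8
gripper_force: 0.0
```

Request:
{"method": "carry_out", "body": {"increments": [{"delta_pos":[2,-1.9,0],"dr":[0,0,-4],"jaw":1},{"delta_pos":[4.5,-4.2,0],"dr":[0,0,-9],"jaw":1},{"delta_pos":[7,-6.6,0],"dr":[0,0,-15],"jaw":1},{"delta_pos":[9.5,-9,0],"dr":[0,0,-20],"jaw":1},{"delta_pos":[11.5,-10.8,0],"dr":[0,0,-25],"jaw":1},{"delta_pos":[12.7,-12,0],"dr":[0,0,-27.5],"jaw":1},{"delta_pos":[12.7,-12,0],"dr":[0,0,-27.5],"jaw":1},{"delta_pos":[12.7,-12,0],"dr":[0,0,-27.5],"jaw":1}]}}

```text
time: 2.85
eef_pos: [577.1, 33.5, 222.4]
ee_rot: [0.933, 0.36, -0.0, 0.0]
wrist_force: [0.0, 0.0, -0.8]
gripper_width: 87.2
gripper_force: 0.0
```

```bash
cat > st.py <<'E'
from meas import *
s=arm.observe();q=s["ee_rot"];print(s["time"],s["eef_pos"],q.round(4),"yaw",np.degrees(2*np.arctan2(q[1],q[0])),"q",s["joints"].round(2))
P,D=camera("wrist");cv2.imwrite("pics/w%d.png"%(s["time"]*100),P)
m=hue(P,45,75)
if m.sum():
    p=onplane("wrist",np.argwhere(m)[:,::-1],148)[:,:2];v=np.linalg.svd(p-p.mean(0),full_matrices=False)[2][0]
    print("bar",m.sum(),p.mean(0),np.ptp((p-p.mean(0))@v),np.degrees(np.arctan2(v[1],v[0])))
E
python3 st.py; ls pics
```

```text
2.85 [577.05214526  33.54651807 222.35211775] [ 9.331e-01  3.597e-01 -4.000e-04  1.000e-04] yaw 42.1658990161762 q [ 0.4   0.25 -0.63  1.62  0.15  1.33 -1.09]
bar 1997 [580.6187024   39.20842724] 66.99968529241757 -136.15750911606517
crop.png
scene.png
top.png
w285.png
```

View pics/w285.png

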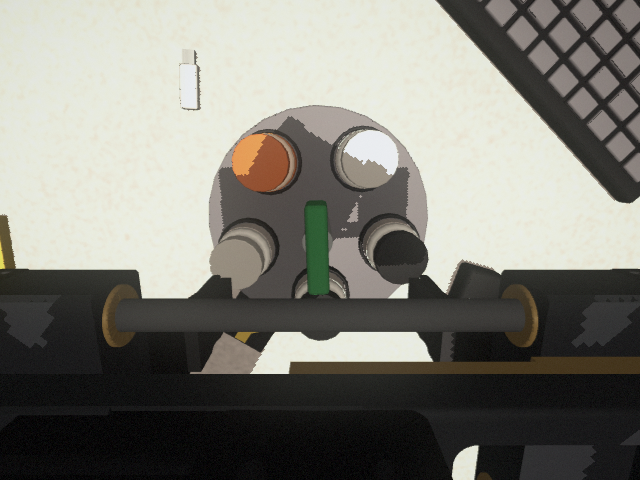

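The bar is at about (316,248), lined up between the fingers to within about 1°. Descending to grasp.

Request:
{"method": "carry_out", "body": {"increments": [{"delta_pos":[0.4,-0.15,1.5],"dr":[0,0,-1],"jaw":1},{"delta_pos":[0.4,-0.15,3.5],"dr":[0,0,-1],"jaw":1},{"delta_pos":[0.4,-0.15,6],"dr":[0,0,-1],"jaw":1},{"delta_pos":[0.4,-0.15,8],"dr":[0,0,-1],"jaw":1},{"delta_pos":[0.4,-0.15,9.5],"dr":[0,0,-1],"jaw":1},{"delta_pos":[0.4,-0.15,10.5],"dr":[0,0,-1],"jaw":1},{"delta_pos":[0.4,-0.15,10.6],"dr":[0,0,-1],"jaw":1},{"delta_pos":[0.4,-0.15,10.6],"dr":[0,0,-1],"jaw":1}]}}

```text
time: 3.7
eef_pos: [579.5, 38.1, 116.9]
ee_rot: [0.93, 0.369, 0.0, 0.0]
wrist_force: [0.2, -0.1, -0.2]
gripper_width: 87.3
gripper_force: 0.0
```

Request:
{"method": "carry_out", "body": {"increments": [{"delta_pos":[0,0,0],"dr":[0,0,0],"jaw":0},{"delta_pos":[0,0,0],"dr":[0,0,0],"jaw":0},{"delta_pos":[0,0,0],"dr":[0,0,0],"jaw":0},{"delta_pos":[0,0,0],"dr":[0,0,0],"jaw":0},{"delta_pos":[0,0,0],"dr":[0,0,0],"jaw":0},{"delta_pos":[0,0,0],"dr":[0,0,0],"jaw":0},{"delta_pos":[0,0,0],"dr":[0,0,0],"jaw":0},{"delta_pos":[0,0,0],"dr":[0,0,0],"jaw":0}]}}

```text
time: 4.5
eef_pos: [579.3, 38.1, 116.6]
ee_rot: [0.93, 0.369, -0.0, -0.0]
wrist_force: [-0.2, 0.0, 1.0]
gripper_width: 30.8
gripper_force: 0.0
```

Request:
{"method": "carry_out", "body": {"increments": [{"delta_pos":[0,0,0],"dr":[0,0,0],"jaw":0},{"delta_pos":[0,0,0],"dr":[0,0,0],"jaw":0},{"delta_pos":[0,0,0],"dr":[0,0,0],"jaw":0},{"delta_pos":[0,0,0],"dr":[0,0,0],"jaw":0},{"delta_pos":[0,0,0],"dr":[0,0,0],"jaw":0}]}}

```text
time: 5.0
eef_pos: [579.2, 38.2, 116.5]
ee_rot: [0.93, 0.369, -0.0, -0.0]
wrist_force: [0.3, -0.2, 0.7]
gripper_width: 20.5
gripper_force: 30.0
```

Request:
{"method": "carry_out", "body": {"increments": [{"delta_pos":[0,0,0],"dr":[0,0,0],"jaw":0},{"delta_pos":[0,0,0],"dr":[0,0,0],"jaw":0},{"delta_pos":[0,0,0],"dr":[0,0,0],"jaw":0}]}}

```text
time: 5.3
eef_pos: [579.2, 38.2, 116.5]
ee_rot: [0.93, 0.369, -0.0, -0.0]
wrist_force: [-0.9, -0.3, -0.1]
gripper_width: 20.3
gripper_force: 30.0
```

```bash
python3 st.py; python3 - <<'E'
from h import *
print(arm.observe()["wrist_torque"],arm.observe()["wrist_force"])
E
```

```text
5.3 [579.23759592  38.17354525 116.53608252] [ 9.295e-01  3.687e-01 -0.000e+00 -1.000e-04] yaw 43.27105652573893 q [ 0.37  0.34 -0.62  1.74  0.21  1.13 -1.12]
bar 3461 [589.56178539  48.32766742] 53.3147046538692 -136.05297868817587
[0.02950006 0.09111458 0.01119751] [-0.79708902  0.02155055  0.41438143]
```

Request:
{"method": "carry_out", "body": {"increments": [{"delta_pos":[0,0,0],"dr":[0,0,-2],"jaw":0},{"delta_pos":[0,0,0],"dr":[0,0,-6],"jaw":0},{"delta_pos":[0,0,0],"dr":[0,0,-10],"jaw":0},{"delta_pos":[0,0,0],"dr":[0,0,-14],"jaw":0},{"delta_pos":[0,0,0],"dr":[0,0,-18],"jaw":0},{"delta_pos":[0,0,0],"dr":[0,0,-22],"jaw":0},{"delta_pos":[0,0,0],"dr":[0,0,-25],"jaw":0},{"delta_pos":[0,0,0],"dr":[0,0,-25],"jaw":0}]}}

```text
time: 6.15
eef_pos: [578.7, 38.6, 116.5]
ee_rot: [0.827, 0.562, -0.0, -0.001]
wrist_force: [-4.7, 2.2, 2.9]
gripper_width: 20.4
gripper_force: 30.0
```

```bash
python3 st.py; python3 - <<'E'
from h import *
print(arm.observe()["wrist_torque"],arm.observe()["wrist_force"])
E
```

```text
6.15 [578.66869222  38.59325263 116.51371772] [ 8.274e-01  5.616e-01 -4.000e-04 -5.000e-04] yaw 68.33842298694377 q [ 0.43  0.35 -0.69  1.74  0.24  1.14 -0.71]
bar 3423 [583.9590434   52.26047588] 53.28983388409365 -111.10915226203096
[0.44423928 1.00198001 0.05947768] [-5.16605843  2.34053581  3.36106988]
```

Request:
{"method": "carry_out", "body": {"increments": [{"delta_pos":[0,-0.1,0],"dr":[0,0,-3],"jaw":0},{"delta_pos":[0,-0.1,0],"dr":[0,0,-8],"jaw":0},{"delta_pos":[0,-0.1,0],"dr":[0,0,-13],"jaw":0},{"delta_pos":[0,-0.1,0],"dr":[0,0,-18],"jaw":0},{"delta_pos":[0,-0.1,0],"dr":[0,0,-23],"jaw":0},{"delta_pos":[0,-0.1,0],"dr":[0,0,-28],"jaw":0},{"delta_pos":[0,-0.1,0],"dr":[0,0,-32],"jaw":0},{"delta_pos":[0,-0.1,0],"dr":[0,0,-32],"jaw":0}]}}

```text
time: 7.0
eef_pos: [577.7, 38.7, 116.5]
ee_rot: [0.641, 0.768, -0.0, -0.001]
wrist_force: [-5.6, 1.6, 3.4]
gripper_width: 20.5
gripper_force: 30.0
```

Request:
{"method": "carry_out", "body": {"increments": [{"delta_pos":[0,-0.1,0],"dr":[0,0,-3],"jaw":0},{"delta_pos":[0,-0.1,0],"dr":[0,0,-8],"jaw":0},{"delta_pos":[0,-0.1,0],"dr":[0,0,-13],"jaw":0},{"delta_pos":[0,-0.1,0],"dr":[0,0,-18],"jaw":0},{"delta_pos":[0,-0.1,0],"dr":[0,0,-23],"jaw":0},{"delta_pos":[0,-0.1,0],"dr":[0,0,-28],"jaw":0},{"delta_pos":[0,-0.1,0],"dr":[0,0,-32],"jaw":0},{"delta_pos":[0,-0.1,0],"dr":[0,0,-32],"jaw":0}]}}

```text
time: 7.8
eef_pos: [576.8, 38.2, 116.5]
ee_rot: [0.404, 0.915, -0.0, -0.001]
wrist_force: [-5.3, 0.4, 3.4]
gripper_width: 20.5
gripper_force: 30.0
```

```bash
cat > chk.py <<'E'
import sys
from meas import *
s=arm.observe();q=s["ee_rot"];print(s["time"],s["eef_pos"],"yaw",np.degrees(2*np.arctan2(q[1],q[0])),s["wrist_force"])
tag=int(s["time"]*100)
for n in ["top","scene"]:
    P,D=camera(n)
    for k,lo,hi,z in [("orange",5,16,94),("yellow",22,34,10)]:
        m=hue(P,lo,hi)&(D>0);uv=np.argwhere(m)[:,::-1];w=px2w(n,uv,D[m])
        g=(np.hypot(*(w[:,:2]-[578,36.5]).T)<170)&((w[:,2]<20) if k=="yellow" else (w[:,2]>85)&(w[:,2]<105))
        if g.sum()>3: c=w[g].mean(0);b=w[g];mid=(b.min(0)+b.max(0))/2;print(n,k,g.sum(),c.round(1),mid.round(1),"ang",np.degrees(np.arctan2(c[1]-36.5,c[0]-578))%360)
        if n=="top" and k=="orange": cv2.imwrite("pics/c%d.png"%tag,cv2.resize(P[155:280,255:375],None,fx=4.6,fy=4.6))
E
python3 chk.py; ls pics
```

```text
7.8 [576.79354052  38.24482154 116.48901151] yaw 132.3069460911165 [-5.33214195  0.39481636  3.4429349 ]
top orange 243 [503.3  49.6  94.2] [503.4  49.8  93.6] ang 170.03226874920924
top yellow 157 [435.6  11.7   9.6] [435.4  12.1   9.1] ang 189.88760470418723
scene orange 8 [506.3  31.2  91.8] [504.4  31.1  91. ] ang 184.20216018509834
c780.png
crop.png
scene.png
top.png
w285.png
w530.png
w615.png
```

Request:
{"method": "carry_out", "body": {"increments": [{"delta_pos":[0,0,0],"dr":[0,0,-3],"jaw":0},{"delta_pos":[0,0,0],"dr":[0,0,-7],"jaw":0},{"delta_pos":[0,0,0],"dr":[0,0,-11],"jaw":0},{"delta_pos":[0,0,0],"dr":[0,0,-15],"jaw":0},{"delta_pos":[0,0,0],"dr":[0,0,-18],"jaw":0},{"delta_pos":[0,0,0],"dr":[0,0,-19.5],"jaw":0},{"delta_pos":[0,0,0],"dr":[0,0,-19.5],"jaw":0},{"delta_pos":[0,0,0],"dr":[0,0,-19.5],"jaw":0}]}}

```text
time: 8.7
eef_pos: [576.5, 37.9, 116.4]
ee_rot: [0.245, 0.97, -0.001, -0.001]
wrist_force: [-7.3, -1.3, 5.2]
gripper_width: 20.4
gripper_force: 30.0
```

```bash
python3 chk.py; ls pics; cp pics/c8*.png pics/last.png
```

```text
8.7 [576.45731727  37.85079512 116.44244551] yaw 151.64041306080443 [-7.32054916 -1.27053113  5.1631792 ]
top orange 238 [502.5  24.8  94.2] [502.9  24.8  94.8] ang 188.83197080489646
top yellow 162 [436.1  11.4   9.7] [434.5  12.1  10. ] ang 190.02262161607908
scene orange 108 [508.   18.4  93.7] [507.1  17.5  92.3] ang 194.5290214823864
c780.png
c869.png
crop.png
scene.png
top.png
w285.png
w530.png
w615.png
```

View pics/last.png

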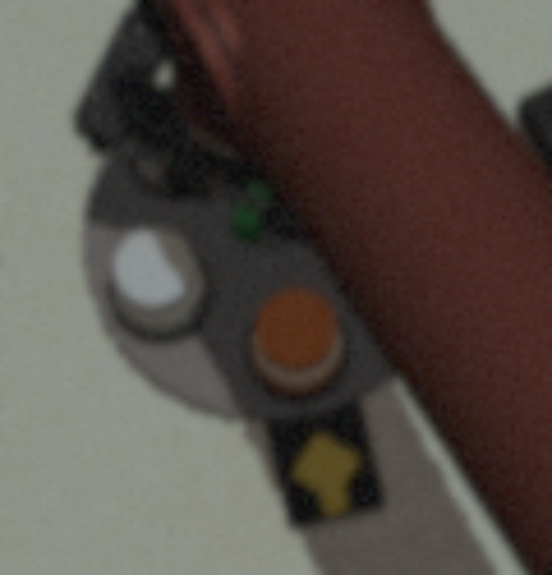

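The orange jar at (295,330) in the crop is fully visible and in line with the arrow at (325,470), about 1° short. I'll trim it and let it settle.

Request:
{"method": "carry_out", "body": {"increments": [{"delta_pos":[0,0,0],"dr":[0,0,-1],"jaw":0},{"delta_pos":[0,0,0],"dr":[0,0,-1],"jaw":0},{"delta_pos":[0,0,0],"dr":[0,0,-1],"jaw":0},{"delta_pos":[0,0,0],"dr":[0,0,-1],"jaw":0},{"delta_pos":[0,0,0],"dr":[0,0,-1],"jaw":0},{"delta_pos":[0,0,0],"dr":[0,0,-1],"jaw":0}]}}

```text
time: 9.4
eef_pos: [576.4, 37.8, 116.5]
ee_rot: [0.237, 0.972, -0.001, -0.001]
wrist_force: [-6.9, -1.8, 5.3]
gripper_width: 20.5
gripper_force: 30.0
```

```bash
python3 chk.py && python3 -c "
from cell import workorder,arm
s=arm.observe();print(s['gripper_force'],s['gripper_width']);print(workorder.job_done())"
```

```text
9.4 [576.44040312  37.80004694 116.45591131] yaw 152.63734039259833 [-6.93763801 -1.79661313  5.2550799 ]
top orange 247 [502.8  23.7  93.8] [502.9  23.6  93.7] ang 189.65758522593532
top yellow 148 [435.7  11.8   9.5] [435.2  12.2   6.9] ang 189.84124946015186
scene orange 107 [507.6  17.8  93.8] [505.7  17.3  92.9] ang 194.919226598333
30.003526210784912 20.70907173163351
the job is handed in; nothing more can be done
None
```

The orange-lid jar stands at the front, within about 0.2° of the arrow line by the top camera. I handed the job in with the handle still gripped at 30 N; the judge's verdict was not shown.

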